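# Lever the marble tablet stand back onto its heel

## Task

Tilt the heavy marble tablet stand back for reading: push down the raised paddle end of the metal bar that lies over the ridged wooden block with its tip under the stand's front lip, until the stand rocks over backwards and settles on its sloping heel. Do it with the bar, keeping the hand off the stand, leave the stand where it is on the desk otherwise, and leave the propped-up wooden ruler alone.

Things in the scene. Friction and masses are not known exactly. Their poses are not given: they have to be found in the camera images.
- stand: Marble L-shaped tablet stand, ~3 kg; panel 140 mm wide, 226 mm high, foot 120 wide. Origin on desk under the foot; z up, x front to back. Sole flat x -55 to 45 mm; front lip x -80 to -50 mm, underside 24 mm up, over the bar's tip. Behind the sole the underside slopes up 28 deg (heel). Starts flat (pitch 0); levered past 12-17 deg it rocks over by itself and rests on the heel, pitch +0.49 rad.
- bar: Aluminium bar 300 x 28 x 8 mm, loose over the block's ridge, sloping 20 deg down to its tip under the stand's lip; raised end is a paddle 50 x 45 mm. Origin: middle of paddle top, ~111 mm above desk; x level at start, paddle towards stand. Ridge 185, tip 275 mm along it. Pushing takes under 10 N; stand goes over with paddle top 65-40 mm up; push on to 26 (it swings 10 mm outwards). May stay where it falls.
- block: Loose fulcrum block of brown wood under the bar, 0.5 kg: foot 70 x 70 x 18 mm with an upright web carrying a rounded ridge, its top 41 mm above the desk. Origin: middle of the underside, straight below the ridge; y along the ridge, z up.
- ruler: Not to be touched: thin wooden ruler 260 x 30 x 5 mm propped at 9 deg on a plain wooden block, its lower end on the bare desk under nothing. Origin: middle of its lower end, on the desk; x points along it towards its raised end (level), z up.
Things that resemble listed ones, but are neither listed nor needed, are in the scene too. What is shaped like the block but orange or purple is not meant.

How it is judged:
On the way:
1. the front of the stand is levered up more than 4 degrees, carried by the bar, with the bar bearing on the block (angle between stand's own x axis and vertical above 1.64 rad and contact force between bar and stand above 0.5 N and contact force between bar and block above 0.5 N), for 0.1 s.
At the end, for the whole second after the job is handed in: The stand rests on its heel, tilted back 28 degrees (between 22.5 and 33.5), its origin within 60 mm of where it started (about 22 mm of that comes from the tilting itself), stand, bar and ruler at rest, and the ruler within 30 mm of its start (angle between stand's own x axis and vertical between 1.96 and 2.16 rad and distance of stand from where it was at the start of the episode below 0.06 m and linear speed of each of stand, bar, ruler below 0.03 m/s and distance of ruler from where it was at the start of the episode below 0.03 m); the robot touches nothing.
It fails at once if the robot touches the stand with more than 2 N (contact force between any of the arm, the fingers and stand above 2 N).
It fails at once if the ruler is moved more than 30 mm (distance of ruler from where it was at the start of the episode above 0.03 m).
It also fails if it takes over 32 s, if anything falls off the work surface, if the arm or the gripper's body presses on something with over 40 N, if the wrist force passes 120 N, or if a joint passes its speed limit or range.

## Robot

A 6-joint arm with a two-finger parallel gripper is mounted at the origin on the work surface. World frame = base frame: x ahead of the robot, y to its left, z up, the work surface at z = 0. Lengths are in m, angles in rad, forces in N, time in s.
With the tool pointing down it reaches from about 0.325 to 0.85 m from the base axis. Payload 15.5 kg.
Tool frame: the origin (TCP) lies midway between the tips of the shut fingers; the grasp point (between the pads) lies 19 mm behind it (robot.hold_point_z is the distance from the TCP to the grasp point, in m); z points along the fingers, y is the line along which they close (so a half turn about z gives the same grasp; the last joint's range is limited). The gripper opens to 91 mm and grips with 3 to 60 N. Pads are 32 mm wide; open, the fingers measure 118 mm over their backs; the gripper's body (76 mm by 178 mm) begins 60 mm behind the grasp point.
Start: joints at [-1.276, 0.494, 1.345, -0, 1.302, -0.096], TCP at [0.238, -0.578, 0.214] pointing down, gripper open.
Joint ranges: [-2.91, 2.91], [-0.82, 2.16], [0.22, 2.67], [-1.22, 4.37], [0.12, 2.79], [-3.08, 3.08]. Speed limits (rad/s): [1.89, 1.89, 2.57, 3.01, 3.01, 3.01].

## Interface

Orientations are given as a unit quaternion [w, x, y, z].
In Python, from station import robot gives the robot as it stands. The module is installed in compiled form; this text tells all that it offers.
- The arm moves only by the tool carry_out, never from a script. Its argument "moves" is a list of rows, each an object with "offset": the shift along the tool's x, y, z in cm, a list of three; "turn": the turn, a rotation vector about the tool's x, y, z in rad, a list of three. A call has 1 to 12 rows; each row is the pose to reach, as a shift and turn from the pose commanded when the call began, along the tool's axes at that moment; what a row does not reach only later rows make up. A row lasts 1/12 s, in which the tool goes at most 41.7 mm and 7.16 degrees, less where a joint would pass 70% of its speed; a pose out of reach is approached as far as the arm can. A call with a gripper value outside its range is refused whole. "jaw" is the opening, from -1 (shut) to 1 (fully open), set as the call begins (left out, the last holds). The fingers move at their own pace and stop on an object; the grip force is fixed at half the most. Time passes only in rows, so rows that repeat a pose let the fingers close. It gives the time, the measured TCP pose, the force, the opening and the grip force at its end, in the units of the state.
- robot.sense(): the state, without advancing time (a new reading comes with each control period).
- robot.read_camera(name): name is "scene" or "top" or "wrist"; returns the picture (384x512x3 uint8, red, green, blue); there is no depth.
- robot.camera_params(name): a dict with "mtx" (3x3 intrinsics, pixels), "camera_from_world" (4x4, takes a point from world to camera coordinates). Camera axes: x right, y down, z forward; pixel columns grow to the right and rows downward; lengths in m; the calibration is good to about 2 mm. The wrist camera is an equidistant fisheye: a pixel r from the principal point sees the ray r / f radians off the axis. A picture is of the moment at which its call begins: read the wrist's pose just before it. camera_params takes no time and is no camera call; for the wrist camera it gives the pose at the moment of the call.
- robot.close_job(): hands the job in; it is judged then, once.
The state is a dict: "t": time; "joints": joint angles; "joint_velocities": joint speeds; "tau": joint torques, N m; "eef_pos": TCP position; "tcp_rot": TCP orientation; "wrist_force": force on the tool from outside, world axes, zero at the start; "moment": the same for the moment, N m; "width": finger opening in m; "grip_force": force on a finger pad.
Only numpy, scipy, OpenCV 4.12 (cv2) and the standard library are available. Lean on these libraries where they do the work, as an engineer would, in place of code of your own. Each camera call takes 0.05 s, during which the arm holds its last target. There are 200 camera calls.

## Working session

There is one attempt and no reset: what is moved stays moved. The work goes in short steps, Python scripts to look and compute and a tool call to move; the robot and the scene stay as the last step left them, time stands still between calls to the robot, and variables do not carry over. Pictures are saved under pics/ and viewed, at most 10 in all, crops included, and the job is handed in when it is done.

Besides the shell and the picture viewer there is one more tool, called by a JSON object that holds its "api" and its "payload", one argument or row to a line. carry_out: Moves the arm, as the interface text tells. Its arguments: {"type":"object","properties":{"moves":{"type":"array","items":{"type":"object","properties":{"offset":{"type":"array","items":{"type":"number"}},"turn":{"type":"array","items":{"type":"number"}}}}},"jaw":{"type":"number"}},"required":["moves"]}

```bash
mkdir -p pics; python3 - <<'E'
from station import robot
import cv2,numpy as np
for n in ("scene","top"):
    im=robot.read_camera(n); cv2.imwrite(f"pics/{n}0.png",im[:,:,::-1])
    p=robot.camera_params(n); print(n,np.round(p["mtx"],1).tolist(),np.round(p["camera_from_world"],3).tolist())
print(robot.sense())
E
```

```text
scene [[353.6, 0.0, 260.0], [0.0, 353.6, 194.2], [0.0, 0.0, 1.0]] [[-0.498, 0.867, 0.009, 0.321], [0.609, 0.357, -0.708, -0.202], [-0.617, -0.347, -0.706, 1.168], [0.0, 0.0, 0.0, 1.0]]
top [[359.4, 0.0, 255.8], [0.0, 359.4, 190.3], [0.0, 0.0, 1.0]] [[-0.007, -1.0, 0.016, -0.079], [-0.989, 0.004, -0.15, 0.52], [0.15, -0.017, -0.989, 0.838], [0.0, 0.0, 0.0, 1.0]]
{'t': 0.1, 'joints': array([-1.27549426e+00,  4.94145019e-01,  1.34601983e+00, -3.09494051e-07,
        1.30248952e+00, -9.54945916e-02]), 'joint_velocities': array([ 0.00134511, -0.00118601, -0.00143471, -0.00063793, -0.0011859 ,
        0.00151588]), 'tau': array([ 3.27543145e-03, -8.80242133e+01, -3.82543802e+01,  7.10238959e-02,
        4.83112328e-02,  1.37229551e-05]), 'eef_pos': array([ 0.23799278, -0.5775757 ,  0.2133997 ]), 'tcp_rot': array([-5.28194204e-04,  9.80970262e-01,  1.94157314e-01, -5.30947725e-05]), 'wrist_force': array([ 0.71976628,  0.94756869, -0.30359192]), 'moment': array([ 0.03510873,  0.00793636, -0.01442356]), 'grip_force': 0.0, 'width': 0.09124673778731349}
```

View pics/scene0.png

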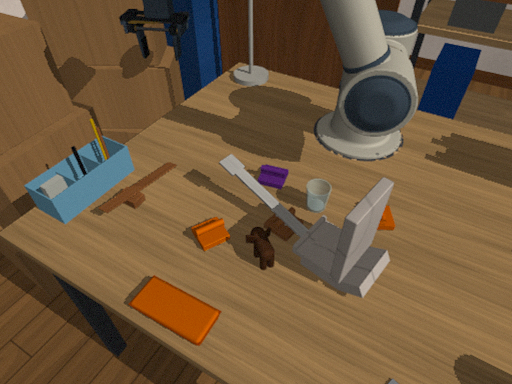

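View pics/top0.png

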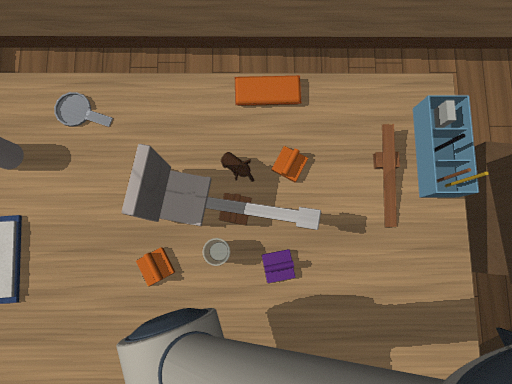

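Top view: the paddle end is at about (308,218), the brown block under the bar at (236,207), the stand at (165,190), the ruler at (390,175). Candidates: blocks are brown (236,207), orange (290,163) and (155,267), purple (278,266), and I choose the brown one. For the bar against the ruler, the aluminium bar with the paddle at (308,218) is the one. Close crop next.

```bash
python3 - <<'E'
import cv2,numpy as np
a=cv2.imread("pics/top0.png")[170:250,190:340]; b=cv2.imread("pics/scene0.png")[145:245,205:325]
a=cv2.resize(a,(750,400)[:2],interpolation=cv2.INTER_CUBIC)
cv2.imwrite("pics/ca.png",a)
cv2.imwrite("pics/cb.png",cv2.resize(b,(720,600),interpolation=cv2.INTER_CUBIC))
E
```

```text
(no output)
```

View pics/ca.png

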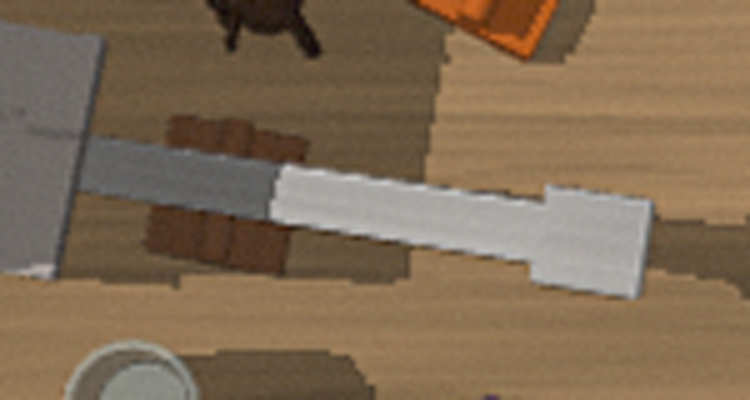

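View pics/cb.png

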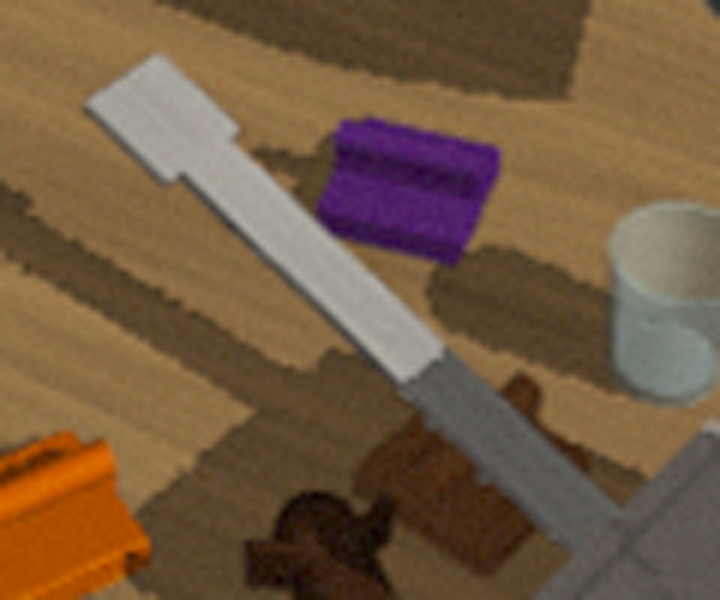

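The crops show the aluminium paddle with four clear corners (ca: (546,185),(652,202),(636,298),(530,265)); it lies over the brown ridge block, with the tip going under the stand foot. Triangulating.

```bash
python3 - <<'E'
from station import robot
import cv2,numpy as np
P={n:(lambda p:p["mtx"]@p["camera_from_world"][:3])(robot.camera_params(n)) for n in("top","scene")}
up=lambda c,o,s:((np.array(c,float)+.5)/s-.5+o).T
t=up([(546,185),(652,202),(636,298),(530,265),(275,193)],(190,170),5)
s=up([(170,182),(88,103),(156,55),(238,130),(422,366)],(205,145),6)
X=cv2.triangulatePoints(P["top"],P["scene"],t,s); X=(X[:3]/X[3]).T
print(np.round(X,4)); c=X[:4].mean(0); print("paddle",c)
d=(X[0]+X[3])/2-(X[1]+X[2])/2; h=np.arctan2(d[1],d[0]); print("len",np.linalg.norm(d),"w",np.linalg.norm(X[1]-X[2]))
m=X[4]-c; h2=np.arctan2(m[1],m[0]); print(h,h2, np.degrees(np.arctan2(m[2],np.hypot(*m[:2]))))
s=robot.sense(); print(s["eef_pos"],s["tcp_rot"])
from scipy.spatial.transform import Rotation as R
print(R.from_quat(s["tcp_rot"][[1,2,3,0]]).as_matrix().round(3))
def proj(n,x):
    q=P[n]@np.append(x,1);return (q[:2]/q[2]).round(0)
for L in (185,275):
    a=c+L/1000*np.array([np.cos(h2)*.94,np.sin(h2)*.94,-.342]);print(L,a.round(3),proj("top",a))
E
```

```text
[[ 0.4726 -0.1773  0.0983]
 [ 0.4632 -0.2225  0.1144]
 [ 0.4214 -0.2151  0.1137]
 [ 0.4358 -0.168   0.1034]
 [ 0.4746 -0.0554  0.0556]]
paddle [ 0.44826592 -0.19570617  0.10746218]
len 0.04940846316962101 w 0.04250739328563687
1.318181997438765 1.3850534305417697 -19.98618014110783
[ 0.23799278 -0.5775757   0.2133997 ] [-5.28194204e-04  9.80970262e-01  1.94157314e-01 -5.30947725e-05]
[[ 0.925  0.381 -0.   ]
 [ 0.381 -0.925  0.001]
 [ 0.    -0.001 -1.   ]]
185 [ 0.48  -0.025  0.044] [232. 206.]
275 [0.496 0.058 0.013] [200. 201.]
```

{"api": "carry_out", "payload": {
  "jaw": -1,
  "moves": [
    {"offset":[1.5,-1.2,0],"turn":[0,0,0.03]},
    {"offset":[4.5,-3.6,0],"turn":[0,0,0.08]},
    {"offset":[7.5,-6.0,0],"turn":[0,0,0.13]},
    {"offset":[10.5,-8.4,0.5],"turn":[0,0,0.19]},
    {"offset":[13.5,-10.8,1],"turn":[0,0,0.25]},
    {"offset":[16.5,-13.2,1.5],"turn":[0,0,0.31]},
    {"offset":[19.5,-15.7,2],"turn":[0,0,0.37]},
    {"offset":[22.5,-18.1,2.5],"turn":[0,0,0.43]},
    {"offset":[25.5,-20.5,3],"turn":[0,0,0.49]},
    {"offset":[28.5,-22.9,3.5],"turn":[0,0,0.55]},
    {"offset":[31.5,-25.3,4],"turn":[0,0,0.576]},
    {"offset":[34,-27.3,4.5],"turn":[0,0,0.576]}
  ]
}}

```text
t: 1.1
eef_pos: [0.4491, -0.1936, 0.1686]
tcp_rot: [-0.0, 0.996, -0.093, -0.0]
wrist_force: [0.7, -0.7, -0.7]
width: 0.0141
grip_force: 0.0
```

{"api": "carry_out", "payload": {
  "moves": [
    {"offset":[0,0,0]},
    {"offset":[0,0,0.5]},
    {"offset":[0,0,1]}
  ]
}}

```text
invalid input at $.moves[0]: expected keys offset, turn
```

```bash
python3 - <<'E'
from station import robot
import cv2,numpy as np
from scipy.spatial.transform import Rotation as R
s=robot.sense(); M=R.from_quat(s["tcp_rot"][[1,2,3,0]]).as_matrix();print(s["t"],s["eef_pos"],M.round(3),s["width"],s["joints"].round(2))
print("to paddle, tool cm",(M.T@(np.array([.448,-.196,.111])-s["eef_pos"])*100).round(2))
a=robot.read_camera("top")[130:270,100:420,::-1];b=robot.read_camera("scene")[130:290,190:410,::-1]
cv2.imwrite("pics/d.png",np.vstack([cv2.resize(a,(640,280)),cv2.resize(b,(440,320)).copy() if 0 else cv2.copyMakeBorder(cv2.resize(b,(440,320)),0,0,0,200,0)]))
E
```

```text
1.1 [ 0.44906163 -0.19356626  0.16861948] [[ 0.983 -0.186 -0.   ]
 [-0.186 -0.983  0.   ]
 [-0.    -0.    -1.   ]] 0.014140838851164902 [-0.53  0.36  1.73  0.    1.05  1.23]
to paddle, tool cm [-0.06  0.26  5.76]
```

View pics/d.png

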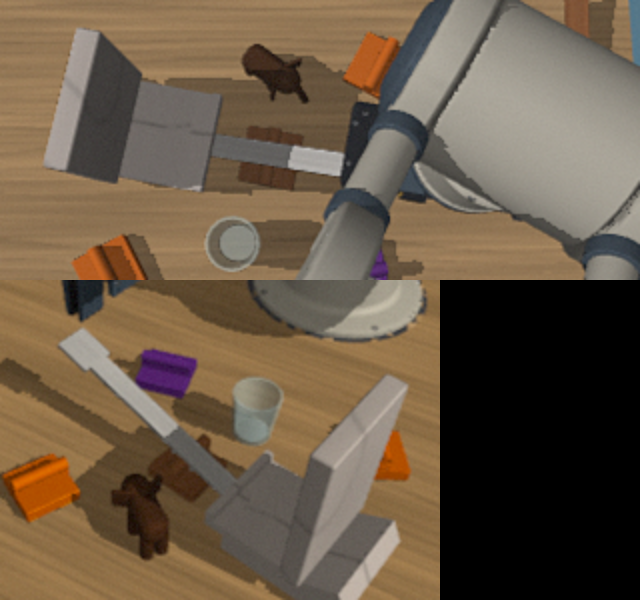

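The gripper is shut and centred over the paddle, 57 mm above it; stand, bar and block are unchanged. Descend to near contact.

{"api": "carry_out", "payload": {
  "moves": [
    {"offset":[0,0,1],"turn":[0,0,0]},
    {"offset":[0,0,2.5],"turn":[0,0,0]},
    {"offset":[0,0,4],"turn":[0,0,0]},
    {"offset":[0,0,5],"turn":[0,0,0]},
    {"offset":[0,0,5.4],"turn":[0,0,0]},
    {"offset":[0,0,5.7],"turn":[0,0,0]},
    {"offset":[0,0.1,6.1],"turn":[0,0,0]},
    {"offset":[0,0.2,6.4],"turn":[0,0,0]},
    {"offset":[0,0.3,6.7],"turn":[0,0,0]},
    {"offset":[0,0.3,6.7],"turn":[0,0,0]}
  ]
}}

```text
t: 2.03
eef_pos: [0.4479, -0.1992, 0.1017]
tcp_rot: [0.0, 0.996, -0.093, 0.0]
wrist_force: [-0.5, -0.1, 0.8]
width: 0.0004
grip_force: 0.4
```

{"api": "carry_out", "payload": {
  "moves": [
    {"offset":[0,0.1,0.4],"turn":[0,0,0]},
    {"offset":[0,0.2,0.8],"turn":[0,0,0]},
    {"offset":[0,0.3,1.2],"turn":[0,0,0]},
    {"offset":[0,0.4,1.6],"turn":[0,0,0]},
    {"offset":[0,0.4,2.0],"turn":[0,0,0]},
    {"offset":[0,0.5,2.4],"turn":[0,0,0]},
    {"offset":[0,0.5,2.8],"turn":[0,0,0]},
    {"offset":[0,0.6,3.1],"turn":[0,0,0]},
    {"offset":[0,0.6,3.1],"turn":[0,0,0]}
  ]
}}

```text
t: 2.78
eef_pos: [0.4465, -0.2047, 0.0703]
tcp_rot: [-0.0, 0.996, -0.092, -0.0]
wrist_force: [-0.6, -1.1, 1.0]
width: 0.0005
grip_force: 0.6
```

```bash
python3 - <<'E'
from station import robot
import cv2,numpy as np
s=robot.sense();print(s["t"],s["eef_pos"],s["wrist_force"])
b=robot.read_camera("scene")[100:300,190:430,::-1]
cv2.imwrite("pics/e.png",cv2.resize(b,(720,600)))
E
```

```text
2.7833 [ 0.44647401 -0.2046997   0.07026326] [-0.58888186 -1.07361237  0.99119162]
```

View pics/e.png

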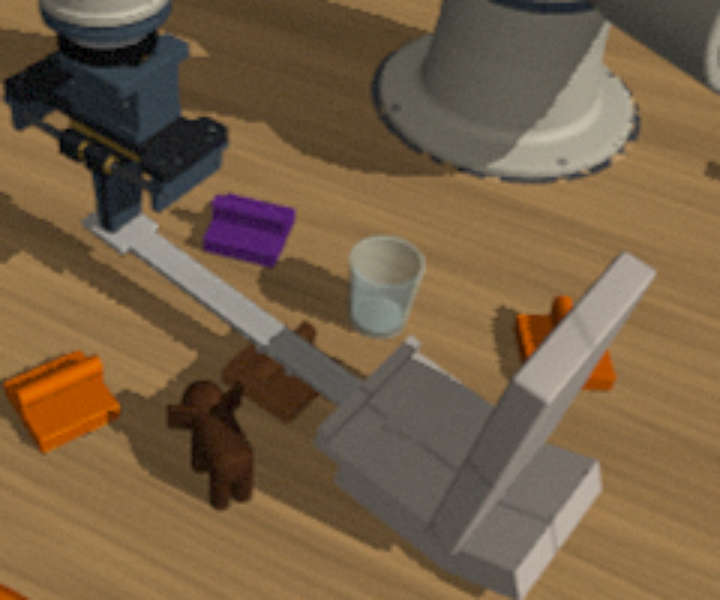

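The paddle is pressed at about (125,235), the stand's lip is visibly lifted by the tip and the block is in place. Pushing on.

{"api": "carry_out", "payload": {
  "moves": [
    {"offset":[0,0,0.3],"turn":[0,0,0]},
    {"offset":[0,0.1,0.6],"turn":[0,0,0]},
    {"offset":[0,0.1,0.9],"turn":[0,0,0]},
    {"offset":[0,0.1,1.2],"turn":[0,0,0]},
    {"offset":[0,0.1,1.5],"turn":[0,0,0]},
    {"offset":[0,0.1,1.8],"turn":[0,0,0]},
    {"offset":[0,0.1,2.2],"turn":[0,0,0]},
    {"offset":[0,0.1,2.6],"turn":[0,0,0]},
    {"offset":[0,0.1,3.0],"turn":[0,0,0]},
    {"offset":[0,0.1,3.5],"turn":[0,0,0]},
    {"offset":[0,0.1,4.0],"turn":[0,0,0]},
    {"offset":[0,0.1,4.4],"turn":[0,0,0]}
  ]
}}

```text
t: 3.83
eef_pos: [0.4465, -0.2057, 0.0263]
tcp_rot: [-0.0, 0.996, -0.092, -0.0]
wrist_force: [-0.3, -0.4, -0.2]
width: 0.0004
grip_force: 0.0
```

{"api": "carry_out", "payload": {
  "moves": [
    {"offset":[0,0,0],"turn":[0,0,0]},
    {"offset":[0,0,0],"turn":[0,0,0]},
    {"offset":[0,0,0],"turn":[0,0,0]},
    {"offset":[0,0,0],"turn":[0,0,0]},
    {"offset":[0,0,0],"turn":[0,0,0]}
  ]
}}

```text
t: 4.25
eef_pos: [0.4468, -0.2059, 0.0271]
tcp_rot: [0.0, 0.996, -0.092, 0.0]
wrist_force: [0.6, 0.6, -0.8]
width: 0.0003
grip_force: 0.0
```

```bash
python3 - <<'E'
from station import robot
import cv2,numpy as np
s=robot.sense();print(s["t"],s["eef_pos"],s["wrist_force"])
b=robot.read_camera("scene")[100:300,190:430,::-1]
cv2.imwrite("pics/f.png",cv2.resize(b,(720,600)))
E
```

```text
4.25 [ 0.44675727 -0.20587058  0.02714033] [ 0.6011861   0.59430658 -0.83336394]
```

View pics/f.png

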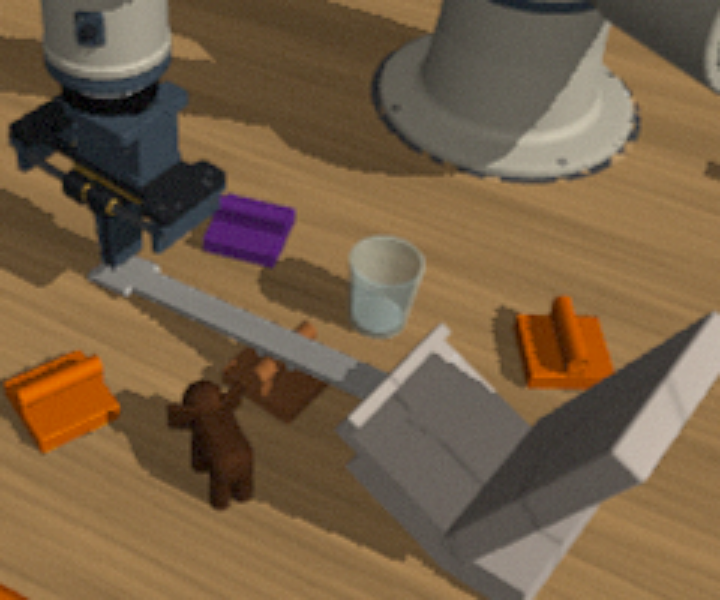

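The stand has rocked over onto its heel, with its lip high and the panel leaning back; the paddle is down. Retreat straight up and let things settle.

{"api": "carry_out", "payload": {
  "moves": [
    {"offset":[0,0,-0.5],"turn":[0,0,0]},
    {"offset":[0,0,-1.5],"turn":[0,0,0]},
    {"offset":[0,0,-3],"turn":[0,0,0]},
    {"offset":[0,0,-5],"turn":[0,0,0]},
    {"offset":[0,0,-7],"turn":[0,0,0]},
    {"offset":[0,0,-9],"turn":[0,0,0]},
    {"offset":[0,0,-11],"turn":[0,0,0]},
    {"offset":[0,0,-12],"turn":[0,0,0]},
    {"offset":[0,0,-12],"turn":[0,0,0]},
    {"offset":[0,0,-12],"turn":[0,0,0]},
    {"offset":[0,0,-12],"turn":[0,0,0]},
    {"offset":[0,0,-12],"turn":[0,0,0]}
  ]
}}

```text
t: 5.3
eef_pos: [0.4461, -0.2055, 0.1462]
tcp_rot: [-0.0, 0.996, -0.092, -0.001]
wrist_force: [-0.4, 0.0, -0.7]
width: 0.0004
grip_force: 0.0
```

{"api": "carry_out", "payload": {
  "moves": [
    {"offset":[0,0,0],"turn":[0,0,0]},
    {"offset":[0,0,0],"turn":[0,0,0]},
    {"offset":[0,0,0],"turn":[0,0,0]},
    {"offset":[0,0,0],"turn":[0,0,0]},
    {"offset":[0,0,0],"turn":[0,0,0]},
    {"offset":[0,0,0],"turn":[0,0,0]},
    {"offset":[0,0,0],"turn":[0,0,0]},
    {"offset":[0,0,0],"turn":[0,0,0]},
    {"offset":[0,0,0],"turn":[0,0,0]},
    {"offset":[0,0,0],"turn":[0,0,0]},
    {"offset":[0,0,0],"turn":[0,0,0]},
    {"offset":[0,0,0],"turn":[0,0,0]}
  ]
}}

```text
t: 6.3
eef_pos: [0.4466, -0.2058, 0.1469]
tcp_rot: [0.0, 0.996, -0.092, 0.0]
wrist_force: [-0.6, -0.5, -0.1]
width: 0.0003
grip_force: 0.0
```

```bash
python3 - <<'E'
from station import robot
import cv2,numpy as np
a=robot.read_camera("scene")
for i in range(8): b=robot.read_camera("scene")
print(robot.sense()["eef_pos"],np.abs(a.astype(int)-b)[100:300,190:430].max(),np.abs(a.astype(int)-b).mean())
cv2.imwrite("pics/g.png",b[:,:,::-1])
E
```

```text
[ 0.44659927 -0.20576788  0.14691789] 55 2.7489759657118054
```

View pics/g.png

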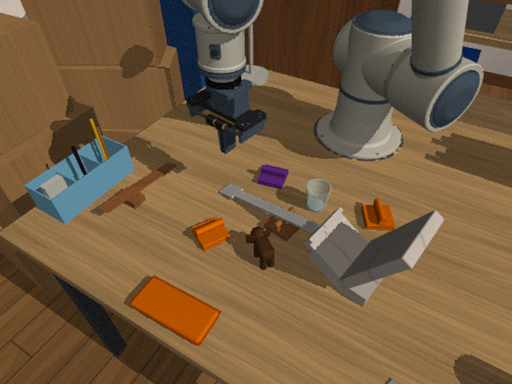

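The stand rests tilted back around (365,255), the bar lies over the block with its paddle at (232,190), the ruler at (138,188) is untouched, and the gripper is clear. Handing in.

```bash
python3 -c "
from station import robot
print(robot.close_job())"
```

```text
the job is handed in; nothing more can be done
None
```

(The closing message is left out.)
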